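# Overhang a sample plate on the inspection stage and start the measurement

### The job

Push the flat aluminium sample plate across the glass inspection stage, without picking it up, until its marked end (the one nearer the engraved line) sticks out 30 mm over the stage's edge on the robot's left, so that the line lies right above the edge, with the plate square to that edge. Only when it lies so, press the round white button on the console fully down and let it come up again. Leave the plate lying like that and everything else where it stands.

Things in the scene. Friction and masses are not known exactly. Their poses are not given: they have to be found in the camera images.
- stage: Inspection stage, fixed: low black frame with a dark grey-green glass pane flush in its top, 300 mm (its x) by 340 mm (its y), flat top 45 mm above the work surface. Origin at the centre of its underside, on the work surface; z up; its y axis points to its left edge (roughly the robot's left). The plate and two gauges stand on it.
- stage_edge (a point): Middle of the stage's left edge, on its top: 170 mm from the stage's centre along its y.
- plate: Sample plate, loose: bare aluminium, 105 mm (its x) by 130 mm (its y) and 6 mm thick, about 0.2 kg, lying flat on the stage, four dark screw holes, a dark line engraved across its top (3 mm wide, its middle 30 mm from its marked end). Origin at the centre of its underside; y points to the marked end, which faces the stage's left edge but starts up to about 15 degrees askew.
- plate_end (a point): Middle of the plate's marked end face: 65 mm from the plate's centre along its y, half-way up its thickness.
- measure_top (a point): Centre of the top of the measure button when up: round white push button, 36 mm across, on a low white console (150 by 120 mm, 30 mm high) that stands on the work surface to the right of the stage. z up.
- measure (a joint): Travel of the measure button: 0 up, 0.006 m fully down; a spring returns it, fully down takes about 5 N.
- gauge_block: Bystander: steel gauge block, 12 x 35 mm, 30 mm high, on the stage beside the plate, nearer or farther from the robot than it. Origin at the centre of its underside.
- ring_gauge: Bystander: steel ring gauge, 38 mm across, 18 mm high, on the stage on the other side of the plate from the gauge block. Origin at the centre of its underside.
- plug_gauge: Bystander: steel plug gauge standing upright beyond the console, 34 mm across, 85 mm high. Origin at the centre of its underside.
- cleaner: Bystander: white plastic bottle, 56 mm across, 150 mm high, on the left. Origin at the centre of its underside.
- parts_tray: Bystander: open grey plastic tray, 130 x 170 mm, 40 mm high, on the left. Origin at the centre of its underside.
- screwdriver: Bystander: screwdriver lying on the right, near the robot. Its length runs along its x, handle to -x.
- mug: Bystander: white mug, 80 mm across, 90 mm high, far right. Origin at the centre of its underside.

How it is judged:
On the way, in this order (a step that is already met when the one before it is completed fails the run):
1. the plate overhangs the left edge by 30 mm, square to it (y of plate_end in the frame of stage between 0.195 and 0.205 m and angle between the y axis of plate and the y axis of stage, either way round below 0.1 rad and z of plate in the frame of stage between 0.041 and 0.049 m and angle between plate's own z axis and vertical below 0.06 rad and linear speed of plate below 0.01 m/s), for 0.3 s.
2. the measure button is pressed down (value of joint measure above 0.0045 m), for 0.05 s.
At the end, for the whole second after the job is handed in: The plate lies flat on the stage at rest, its marked end 30 mm (25 to 35 mm) past the stage's left edge and square to it within 0.1 rad; the button has come up again; no bystander has moved 15 mm or more (all of step 1 and value of joint measure below 0.0015 m and distance of each of gauge_block, ring_gauge, plug_gauge, cleaner, parts_tray, screwdriver, mug from where it was at the start of the episode below 0.015 m); the robot touches nothing.
It fails at once if the plate is lifted or tipped: raised more than 8 mm or tilted more than 0.2 rad (z of plate in the frame of stage above 0.053 m or angle between plate's own z axis and vertical above 0.2 rad).
It fails at once if the plate falls off the stage (z of plate in the frame of stage below 0.035 m).
It fails at once if the button is pressed while the plate does not lie at its overhang (value of joint measure above 0.003 m and not (y of plate_end in the frame of stage between 0.195 and 0.205 m and angle between the y axis of plate and the y axis of stage, either way round below 0.1 rad)).
It fails at once if a bystander is moved 15 mm or more (distance of any of gauge_block, ring_gauge, plug_gauge, cleaner, parts_tray, screwdriver, mug from where it was at the start of the episode above 0.015 m).
It also fails if it takes over 54 s, if anything falls off the work surface, if the arm or the gripper's body presses on something with over 40 N, if the wrist force passes 120 N, or if a joint passes its speed limit or range.

### The arm

A 6-joint arm with a two-finger parallel gripper is mounted at the origin on the work surface. World frame = base frame: x ahead of the robot, y to its left, z up, the work surface at z = 0. Lengths are in m, angles in rad, forces in N, time in s.
With the tool pointing down it reaches from about 0.375 to 0.75 m from the base axis. Payload 9 kg.
Tool frame: the origin (TCP) lies at the very end of the fingers, on their centre line; the grasp point (between the pads) lies 19 mm behind it; z points along the fingers, y is the line along which they close (so a half turn about z gives the same grasp; the last joint's range is limited). The gripper opens to 85 mm and grips with 20 to 120 N. Pads are 22 mm wide; open, the fingers measure 114 mm over their backs; the gripper's body (76 mm by 85 mm) begins 54 mm behind the grasp point. The pads swing forward as they close: fully open they stand 13 mm farther back than shut.
Start: joints at [-0.218, 0.104, 0.097, 1.564, 0, 1.353], TCP at [0.6, 0, 0.231] pointing down, gripper open.
Joint ranges: [-2.99, 2.99], [-0.84, 1.86], [-1.1, 1.16], [-1.84, 2.11], [-1.51, 1.56], [-3.14, 3.14]. Speed limits (rad/s): [2.22, 2.22, 2.57, 3.14, 3.14, 3.14].

### API

Orientations are given as a rotation vector (axis times angle).
In Python, from plant import ctrl, optics, workorder gives the robot as it stands.
- The arm moves only by the tool jog_arm, never from a script. Its argument "moves" is a list of rows, each an object with "hand": the closure, from 0 (fully open) to 1 (shut); "delta_pos": the shift along the world's x, y, z in m, a list of three; "turn": the turn about the world's z in rad. In form: [{"hand": hand, "delta_pos": [x, y, z], "turn": turn}, ...]. A call has 1 to 10 rows; each row shifts and turns the commanded pose from where the row before left it; what a row does not reach is not made up. A row lasts 1/10 s, in which the tool goes at most 50 mm and 8.59 degrees, less where a joint would pass 70% of its speed; a pose out of reach is approached as far as the arm can. A call is refused whole if a number of a shift passes 0.05 or a number of a turn 0.15, either way. A call with a gripper value outside its range is refused whole. The fingers move at their own pace and stop on an object; "squeeze" is the grip in N (left out, the last holds). Time passes only in rows, so rows that do not move let the fingers close. It gives the time, the measured TCP pose, the force, the opening and the grip force at its end, in the units of the state.
- ctrl.sense(): the state, without advancing time (a new reading comes with each control period).
- optics.read_camera(name): name is "scene" or "side" or "wrist"; returns a dict with "pixels" (400x640x3 uint8, red, green, blue), "range_z" (400x640 float32, m along the optical axis (not along the pixel's ray), 0 where there is no reading), "K" (3x3 intrinsics, pixels), "D" ([k1, k2, p1, p2, k3] as OpenCV has them; the pictures are not rectified), "rvec" (rotation vector, rad) and "tvec" (3), from world to camera coordinates, as OpenCV has them. Camera axes: x right, y down, z forward; pixel columns grow to the right and rows downward; lengths in m; the calibration is good to about 2 mm. A picture is of the moment at which its call begins.
- workorder.job_done(): hands the job in; it is judged then, once.
The state is a dict: "time": time; "joint_positions": joint angles; "qd": joint speeds; "tau": joint torques, N m; "tool_pos": TCP position; "tool_rot": TCP orientation; "wrist_force": force on the tool from outside, world axes, zero at the start; "moment": the same for the moment, N m; "width": opening from 0.0 (shut) to 1.0 (fully open); "grasp_force": force on a finger pad.
Only numpy, scipy, OpenCV 4.12 (cv2) and the standard library are available. Lean on these libraries where they do the work, as an engineer would, in place of code of your own. Each camera call takes 0.05 s, during which the arm holds its last target. There are 200 camera calls.

## Working session

There is one attempt and no reset: what is moved stays moved. The work goes in short steps, Python scripts to look and compute and a tool call to move; the robot and the scene stay as the last step left them, time stands still between calls to the robot, and variables do not carry over. Pictures are saved under pics/ and viewed, at most 10 in all, crops included, and the job is handed in when it is done.

Besides the shell and the picture viewer there is one more tool, called after "Request:" as name(argument=value, ...) on one line, values as JSON. jog_arm: Moves the arm, as the interface text tells. Its arguments: {"type":"object","properties":{"moves":{"type":"array"},"squeeze":{"type":"number"}},"required":["moves"]}

```bash
mkdir -p pics; cat > h.py <<'E'
import numpy as np, cv2
from plant import ctrl, optics, workorder
def cam(n):
    c=optics.read_camera(n); c['R']=cv2.Rodrigues(np.array(c['rvec'],float))[0]; c['t']=np.array(c['tvec'],float).ravel(); return c
def save(c,f): cv2.imwrite('pics/'+f,c['pixels'][:,:,::-1])
def ray(c,uv,z):
    p=cv2.undistortPoints(np.array(uv,float).reshape(-1,1,2),np.array(c['K']),np.array(c['D'])).reshape(-1,2)
    d=np.c_[p,np.ones(len(p))]@c['R']; o=-c['R'].T@c['t']
    return o+d*((z-o[2])/d[:,2])[:,None]
def proj(c,P): return cv2.projectPoints(np.array(P,float).reshape(-1,1,3),np.array(c['rvec'],float),c['t'],np.array(c['K']),np.array(c['D']))[0].reshape(-1,2)
E
python3 - <<'E'
from h import *
for n in('scene','wrist'):
    c=cam(n); save(c,n+'0.png'); print(n,-c['R'].T@c['t'],c['R'][2])
s=ctrl.sense();print(s['tool_pos'],s['tool_rot'],s['time'],s['wrist_force'])
E
```

```text
scene [ 1.50960635 -0.19822738  0.82217105] [-0.79723958  0.12279942 -0.59104091]
wrist [0.59986621 0.08215554 0.37389047] [-7.65710066e-04 -3.19477910e-01 -9.47593414e-01]
[5.99704324e-01 5.68022044e-05 2.30602881e-01] [-2.22077324e+00 -2.22069955e+00  1.04575328e-03] 0.1 [ 0.64345484 -0.11537308  0.52191939]
```

View pics/scene0.png

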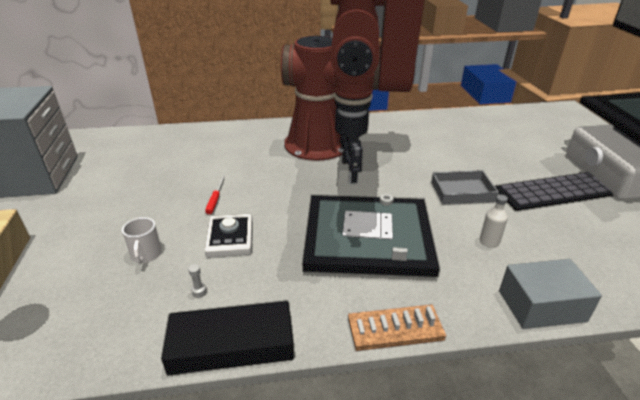

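View pics/wrist0.png

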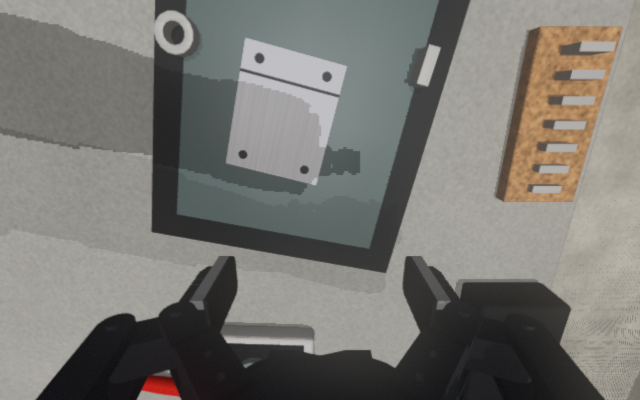

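The scene view shows the stage with its corners at about (310,197), (432,197), (437,272) and (304,272). The plate is near (368,225) and the console button near (229,224). In the wrist view, image up is +y. The plate corners are at (246,38), (347,66), (318,185) and (226,163), the ring is at (175,33) and the gauge block at (428,65).

```bash
cat >> h.py <<'E'
def plate(c,zt=0.051,lo=130,box=None):
    """bright, grey blob: min-area rect of world points on plate top"""
    im=c['pixels'].astype(int); d=c['range_z']
    v,u=np.mgrid[0:400,0:640]
    z=d.copy(); p=cv2.undistortPoints(np.c_[u.ravel(),v.ravel()].astype(float).reshape(-1,1,2),np.array(c['K']),np.array(c['D'])).reshape(-1,2)
    P=((np.c_[p,np.ones(len(p))]*d.reshape(-1,1))-c['t'])@c['R']
    c['P']=P.reshape(400,640,3); return c['P']
E
python3 - <<'E'
from h import *
c=cam('wrist')
P=plate(c)
a=ray(c,[(246,38),(347,66),(318,185),(226,163)],.051);print('plate',a.round(4),np.linalg.norm(np.diff(a,axis=0),axis=1))
a=ray(c,[(240,72),(340,96)],.051);print('line',a.round(4))
a=ray(c,[(152,232),(386,272)],.045);print('stage right',a.round(4),np.linalg.norm(a[1]-a[0]))
print('left/right sides',ray(c,[(153,0),(470,0)],.045).round(4))
print('ring,block',ray(c,[(175,33)],.063).round(4),ray(c,[(428,65)],.075).round(4))
for uv in [(280,130),(200,200),(165,150)]: print(uv,P[uv[1],uv[0]].round(4),c['pixels'][uv[1],uv[0]])
s=cam('scene'); Q=plate(s)
a=ray(s,[(310,197),(432,197),(437,272),(304,272)],.045);print('stage scene',a.round(4))
for n,uv in dict(button=(229,222),console=(240,245)).items(): print(n,Q[uv[1],uv[0]].round(4),s['pixels'][uv[1],uv[0]])
cr=cv2.resize(s['pixels'][180:300,190:450,::-1],None,fx=3,fy=3,interpolation=cv2.INTER_CUBIC);cv2.imwrite('pics/scrop.png',cr)
E
```

```text
plate [[ 0.527   0.1416  0.051 ]
 [ 0.6275  0.1162  0.051 ]
 [ 0.5977 -0.0091  0.051 ]
 [ 0.4944  0.0167  0.051 ]] [0.10359366 0.12872914 0.10641087]
line [[0.5184 0.1107 0.051 ]
 [0.621  0.0875 0.051 ]]
stage right [[ 0.3915 -0.0711  0.045 ]
 [ 0.6858 -0.1283  0.045 ]] 0.29977347721617514
left/right sides [[0.4379 0.1759 0.045 ]
 [0.7457 0.1755 0.045 ]]
ring,block [[0.4628 0.1438 0.063 ]] [[0.7014 0.1145 0.075 ]]
(280, 130) [0.5568 0.0529 0.0519] [162 160 161]
(200, 200) [ 0.4571 -0.0289  0.0458] [87 98 96]
(165, 150) [0.4253 0.0305 0.0456] [36 37 36]
stage scene [[ 0.4055 -0.0726  0.045 ]
 [ 0.4538  0.2889  0.045 ]
 [ 0.7612  0.1946  0.045 ]
 [ 0.7178 -0.1249  0.045 ]]
button [ 0.5008 -0.3077  0.0491] [244 244 237]
console [ 0.5778 -0.2797  0.0289] [240 237 232]
```

View pics/scrop.png

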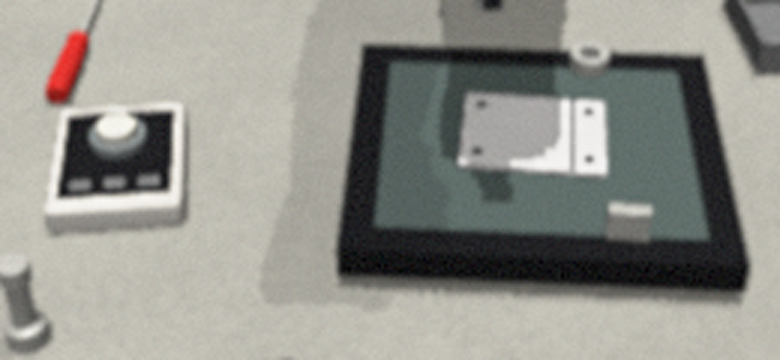

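In the scene crop the plate lies inside the glass and the ring and block are well clear of its path. The button cap is near (118,125) in crop pixels. Measured sizes match (300 mm stage side, plate about 104x129). The stage is yawed by about -0.19 and the plate needs about 138 mm along (0.188, 0.982). I'll move to just behind the plate.

Request:
jog_arm(moves=[{"hand": 0.4,"delta_pos": [-0.02,-0.015,-0.02],"turn": -0.1},{"hand": 0.4,"delta_pos": [-0.02,-0.015,-0.03],"turn": -0.09},{"hand": 0.4,"delta_pos": [-0.02,-0.01,-0.03],"turn": 0},{"hand": 0.4,"delta_pos": [0,0,-0.02],"turn": 0},{"hand": 0.4,"delta_pos": [0,0,0],"turn": 0},{"hand": 0.4,"delta_pos": [0,0,0],"turn": 0}])

```text
time: 0.8
tool_pos: [0.5402, -0.0399, 0.1319]
tool_rot: [2.422, 2.001, 0.0]
wrist_force: [0.5, 0.4, 1.3]
width: 0.601
grasp_force: 0.0
```

```bash
python3 - <<'E'
from h import *
c=cam('wrist'); save(c,'w1.png'); s=ctrl.sense(); print(s['tool_pos'],s['tool_rot'],s['width'],s['wrist_force'])
c=cam('side'); save(c,'side1.png');print(-c['R'].T@c['t'],c['R'][2])
E
```

```text
[ 0.54083125 -0.04006736  0.1327072 ] [2.42085354e+00 2.00011641e+00 1.39157104e-03] 0.603531645332528 [ 0.0403393   0.44778534 -0.29254006]
[-0.16744766 -0.86652387  0.68374441] [ 0.55149111  0.66343474 -0.50567964]
```

View pics/w1.png

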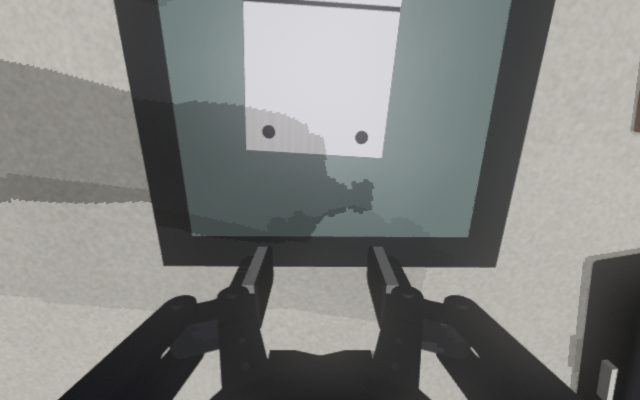

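The wrist view shows the stage edge level at row 266. The fingertips are at (262,250) and (378,250), centred on the plate's back end at (247,150)-(383,157). Next I'll get the tip height from the depth image.

```bash
python3 - <<'E'
from h import *
c=cam('wrist'); P=plate(c)
m=(P[...,2]>.115)&(P[...,2]<.3)
for sl in (slice(230,300),slice(340,420)):
    for r in (246,248,250,255,262,275,288): 
        k=np.where(m[r,sl])[0]
        if len(k): print(r,k[0]+sl.start,k[-1]+sl.start,P[r,sl][k[[0,len(k)//2,-1]]].round(4).tolist())
a=ray(c,[(247,150),(383,157)],.051);print(a)
E
```

```text
246 258 270 [[0.5116, -0.0236, 0.14], [0.5147, -0.0241, 0.1401], [0.5178, -0.0246, 0.1405]]
248 257 271 [[0.5119, -0.0229, 0.1436], [0.5152, -0.024, 0.1427], [0.5175, -0.0268, 0.1384]]
250 256 271 [[0.5113, -0.0238, 0.1439], [0.5158, -0.0237, 0.1456], [0.5175, -0.0275, 0.1394]]
255 254 293 [[0.5115, -0.0234, 0.1497], [0.5161, -0.0239, 0.1503], [0.5563, 0.0406, 0.2763]]
262 240 272 [[0.5039, -0.0257, 0.15], [0.5141, -0.0235, 0.1569], [0.5157, -0.0356, 0.1375]]
275 234 272 [[0.504, -0.0259, 0.1612], [0.515, -0.0236, 0.1678], [0.5145, -0.0421, 0.1399]]
288 230 299 [[0.5096, -0.02, 0.1805], [0.5152, -0.0253, 0.1748], [0.5563, 0.0406, 0.2763]]
246 369 396 [[0.5684, -0.0344, 0.1406], [0.5721, -0.0356, 0.1397], [0.5563, 0.0406, 0.2763]]
248 368 382 [[0.5678, -0.0359, 0.1397], [0.5709, -0.034, 0.1443], [0.5745, -0.0352, 0.1434]]
250 368 383 [[0.5677, -0.0379, 0.1382], [0.5712, -0.0352, 0.1444], [0.5745, -0.035, 0.1459]]
255 368 385 [[0.5673, -0.0404, 0.1391], [0.5708, -0.0352, 0.1493], [0.5745, -0.0353, 0.1504]]
262 367 399 [[0.5663, -0.0453, 0.1377], [0.5722, -0.0347, 0.1572], [0.5808, -0.0405, 0.1504]]
275 367 405 [[0.565, -0.0517, 0.1403], [0.5712, -0.0341, 0.1685], [0.5808, -0.0411, 0.1608]]
288 369 415 [[0.5644, -0.0537, 0.1489], [0.5721, -0.0369, 0.174], [0.5802, -0.0348, 0.1791]]
[[ 0.49516359  0.01613321  0.051     ]
 [ 0.59760216 -0.00923528  0.051     ]]
```

Fingertips sit about 6.5 mm above the TCP at this closure. For tips at z = 47.5 mm the TCP should be at about 41 mm.

Request:
jog_arm(moves=[{"hand": 0.4,"delta_pos": [0,0,-0.04],"turn": 0},{"hand": 0.4,"delta_pos": [0,0,-0.03],"turn": 0},{"hand": 0.4,"delta_pos": [0,0,-0.015],"turn": 0},{"hand": 0.4,"delta_pos": [0,0,-0.006],"turn": 0},{"hand": 0.4,"delta_pos": [0,0,0],"turn": 0},{"hand": 0.4,"delta_pos": [0,0,0],"turn": 0}])

```text
time: 1.55
tool_pos: [0.5412, -0.0402, 0.042]
tool_rot: [2.42, 2.0, 0.002]
wrist_force: [0.6, -0.0, -0.3]
width: 0.601
grasp_force: 0.0
```

Request:
jog_arm(moves=[{"hand": 0.4,"delta_pos": [0.0019,0.0098,0],"turn": 0},{"hand": 0.4,"delta_pos": [0.0019,0.0098,0],"turn": 0},{"hand": 0.4,"delta_pos": [0.001,0.0049,0],"turn": 0},{"hand": 0.4,"delta_pos": [0.001,0.0049,0],"turn": 0},{"hand": 0.4,"delta_pos": [0.001,0.0049,0],"turn": 0},{"hand": 0.4,"delta_pos": [0.001,0.0049,0],"turn": 0},{"hand": 0.4,"delta_pos": [0.001,0.0049,0],"turn": 0},{"hand": 0.4,"delta_pos": [0.001,0.0049,0],"turn": 0},{"hand": 0.4,"delta_pos": [0.001,0.0049,0],"turn": 0},{"hand": 0.4,"delta_pos": [0,0,0],"turn": 0}])

```text
time: 2.55
tool_pos: [0.5521, 0.0144, 0.0419]
tool_rot: [2.42, 2.0, 0.002]
wrist_force: [-0.5, -1.1, 7.4]
width: 0.601
grasp_force: 3.5
```

```bash
python3 - <<'E'
from h import *
c=cam('wrist'); save(c,'w2.png'); s=ctrl.sense(); print(s['tool_pos'],s['wrist_force'])
E
```

```text
[0.55207268 0.01438774 0.04179973] [ 4.79544377e-03 -1.19108317e+00  7.45882890e+00]
```

View pics/w2.png

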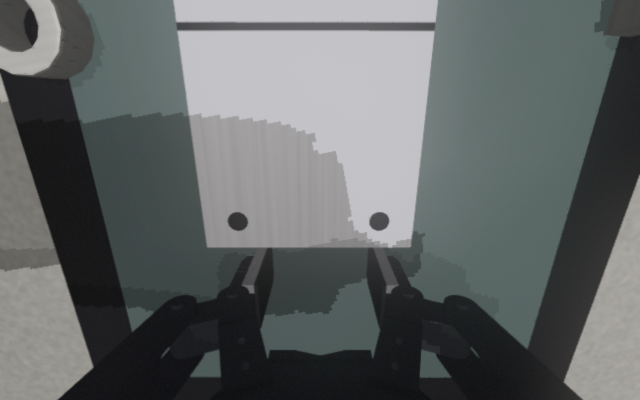

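The plate is now square, with its back edge level at row 247 and the line level at row 27. There is a 7 N vertical force, so I'll check what is touching.

```bash
python3 - <<'E'
from h import *
c=cam('wrist'); P=plate(c)
b=ray(c,[(207,247),(412,247)],.051);l=ray(c,[(177,26.5),(435,26.5)],.051);print(b.round(4),l.round(4))
e=np.array([.188,.982]);t=np.array(ctrl.sense()['tool_pos'][:2])
print('back',(b[:,:2]-t)@e,'line',(l[:,:2]-t)@e)
for uv in [(240,200),(300,235),(400,235),(300,60),(120,200),(480,200)]: print(uv,P[uv[1]-3:uv[1]+4,uv[0]-3:uv[0]+4].reshape(-1,3).mean(0).round(4))
for r in (244,247,250,254): print(r,[P[r,x].round(4).tolist() for x in (260,266,372,380)])
E
```

```text
[[0.4974 0.0363 0.051 ]
 [0.6009 0.0162 0.051 ]] [[0.5163 0.1343 0.051 ]
 [0.6191 0.1145 0.051 ]]
back [0.01129505 0.01096527] line [0.11101039 0.11092511]
(240, 200) [0.5222 0.0587 0.0545]
(300, 235) [0.5458 0.0342 0.0517]
(400, 235) [0.5953 0.0246 0.0518]
(300, 60) [0.5627 0.1126 0.0517]
(120, 200) [0.4594 0.0678 0.0454]
(480, 200) [0.6385 0.0331 0.0457]
244 [[0.525, 0.0336, 0.0526], [0.5278, 0.0327, 0.052], [0.5808, 0.022, 0.0513], [0.5848, 0.0214, 0.0517]]
247 [[0.5241, 0.0311, 0.0509], [0.527, 0.0303, 0.0505], [0.5807, 0.02, 0.0507], [0.5847, 0.0194, 0.051]]
250 [[0.5244, 0.0306, 0.0532], [0.5274, 0.03, 0.0533], [0.5801, 0.0199, 0.0535], [0.5841, 0.0194, 0.0541]]
254 [[0.5251, 0.0303, 0.0571], [0.5281, 0.03, 0.0575], [0.5795, 0.0194, 0.0566], [0.5833, 0.0196, 0.0582]]
```

The back edge sits 11 mm ahead of the TCP, so this is clean face contact. The line is 114 mm short of the edge; I'll push 80 mm and look again.

Request:
jog_arm(moves=[{"hand": 0.4,"delta_pos": [0.0015,0.0079,0],"turn": 0},{"hand": 0.4,"delta_pos": [0.0015,0.0079,0],"turn": 0},{"hand": 0.4,"delta_pos": [0.0015,0.0079,0],"turn": 0},{"hand": 0.4,"delta_pos": [0.0015,0.0079,0],"turn": 0},{"hand": 0.4,"delta_pos": [0.0015,0.0079,0],"turn": 0},{"hand": 0.4,"delta_pos": [0.0015,0.0079,0],"turn": 0},{"hand": 0.4,"delta_pos": [0.0015,0.0079,0],"turn": 0},{"hand": 0.4,"delta_pos": [0.0015,0.0079,0],"turn": 0},{"hand": 0.4,"delta_pos": [0.0015,0.0079,0],"turn": 0},{"hand": 0.4,"delta_pos": [0.0015,0.0079,0],"turn": 0}])

```text
time: 3.65
tool_pos: [0.5669, 0.093, 0.0418]
tool_rot: [2.42, 1.999, 0.0]
wrist_force: [-1.1, -5.5, 8.0]
width: 0.6
grasp_force: 4.2
```

Request:
jog_arm(moves=[{"hand": 0.4,"delta_pos": [0.001,0.0049,0],"turn": 0},{"hand": 0.4,"delta_pos": [0.001,0.0049,0],"turn": 0},{"hand": 0.4,"delta_pos": [0.0005,0.0025,0],"turn": 0},{"hand": 0.4,"delta_pos": [0,0,0],"turn": 0}])

```text
time: 4.05
tool_pos: [0.5694, 0.1057, 0.0418]
tool_rot: [2.42, 2.0, 0.001]
wrist_force: [-0.3, -4.0, 7.1]
width: 0.602
grasp_force: 3.6
```

```bash
python3 - <<'E'
from h import *
c=cam('wrist'); save(c,'w3.png'); s=ctrl.sense(); print(s['tool_pos'],s['wrist_force'])
E
```

```text
[0.5693924  0.10564137 0.0418277 ] [ 0.28201267 -2.85242505  7.80236437]
```

View pics/w3.png

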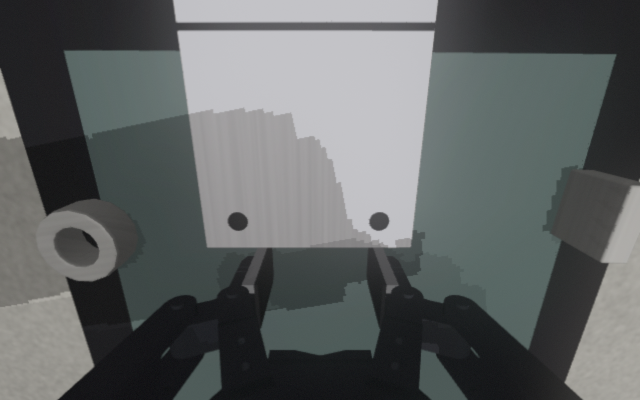

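The plate is square to the pane, whose border is level at row 51, and the line is at row 27. The ring (75,240) and block (600,215) are clear. I'll back off, rise and look at the edge itself before the last 20 mm or so.

Request:
jog_arm(moves=[{"hand": 0.4,"delta_pos": [-0.001,-0.0049,0],"turn": 0},{"hand": 0.4,"delta_pos": [-0.001,-0.0049,0],"turn": 0},{"hand": 0.4,"delta_pos": [0,0,0.02],"turn": 0},{"hand": 0.4,"delta_pos": [0,0,0.04],"turn": 0},{"hand": 0.4,"delta_pos": [0,0.01,0.04],"turn": 0},{"hand": 0.4,"delta_pos": [0,0.02,0.03],"turn": 0},{"hand": 0.4,"delta_pos": [0,0.02,0],"turn": 0},{"hand": 0.4,"delta_pos": [0,0,0],"turn": 0},{"hand": 0.4,"delta_pos": [0,0,0],"turn": 0}])

```text
time: 5.0
tool_pos: [0.566, 0.1461, 0.17]
tool_rot: [-2.421, -2.002, 0.001]
wrist_force: [0.6, 0.9, -0.4]
width: 0.6
grasp_force: 0.0
```

```bash
python3 - <<'E'
from h import *
c=cam('wrist'); save(c,'w4.png'); s=ctrl.sense(); print(s['tool_pos'],s['wrist_force'])
E
```

```text
[0.56589038 0.14556605 0.16963435] [ 0.82952285 -0.14202151 -0.17739838]
```

View pics/w4.png

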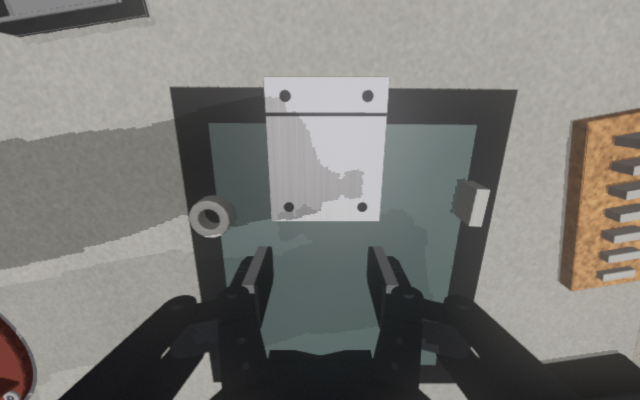

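The stage's left edge runs from (171,87) to (517,90), the plate's marked end is at row 77 and the line at row 114. I'll extract these at sub-pixel level.

```bash
cat >> h.py <<'E'
def edge(c,us,v0,v1,sgn):
    """sub-pixel rows of strongest vertical step (sgn*dI/dv) in columns us"""
    g=cv2.GaussianBlur(c['pixels'].mean(2).astype(np.float32),(3,3),0); out=[]
    for u in us:
        d=sgn*np.gradient(g[:,u])[v0:v1]; d=np.clip(d,0,None); k=d.argmax()
        w=d[max(0,k-3):k+4]; out.append((u,v0+max(0,k-3)+(w*np.arange(len(w))).sum()/w.sum()))
    return np.array(out)
E
cat > m.py <<'E'
from h import *
import sys
r=eval(sys.argv[1])  # rows: edge, end, line, back
def fit(p): 
    k=np.polyfit(p[:,0],p[:,1],1);res=p[:,1]-np.polyval(k,p[:,0]);p=p[abs(res)<1.5];return p[:,:2],k
c=cam('wrist')
u0=list(range(185,255,4))+list(range(400,505,4)); u1=range(276,380,4)
e=edge(c,u0,r[0]-8,r[0]+9,-1)
E_=ray(c,fit(e)[0],.045)
def line(P): d,o=cv2.fitLine(P[:,:2].astype(np.float32),cv2.DIST_HUBER,0,1e-4,1e-4).ravel()[:2],P[:,:2].mean(0);d=d*np.sign(d[0]);return d,o
d,o=line(E_);n=np.array([-d[1],d[0]]);print('stage yaw',np.arctan2(d[1],d[0]),'edge rms',((E_[:,:2]-o)@n).std())
for name,row,s in (('end',r[1],1),('lineA',r[2]-1,-1),('lineB',r[2]+2,1),('back',r[3],-1)):
    k=4 if 'line' in name else 8
    p=edge(c,u1,row-k,row+k+1,s);Q=ray(c,fit(p)[0],.051);dd,oo=line(Q)
    print(name,'beyond edge mm',(1e3*(oo-o)@n).round(2),'yaw rel',(np.arctan2(dd[1],dd[0])-np.arctan2(d[1],d[0])).round(4),oo.round(4))
print(ctrl.sense()['tool_pos'],n)
E
python3 m.py '[88,77,114,221]'
```

```text
stage yaw -0.19607824 edge rms 0.00010556694487800564
end beyond edge mm 8.14 yaw rel 0.0058 [0.5904 0.2449]
lineA beyond edge mm -20.31 yaw rel 0.0055 [0.5852 0.2169]
lineB beyond edge mm -23.38 yaw rel 0.006 [0.5847 0.2139]
back beyond edge mm -121.8 yaw rel 0.0097 [0.5667 0.1171]
[0.56589466 0.14519085 0.16952286] [0.19482422 0.9808382 ]
```

The end overhangs 8.15 mm and the line is 21.85 mm short of the edge, which is consistent with each other; the plate is square to within 0.006 rad. I'll go back down and push about 21.5 mm past the earlier contact.

Request:
jog_arm(moves=[{"hand": 0.4,"delta_pos": [0,-0.03,0],"turn": 0},{"hand": 0.4,"delta_pos": [0,-0.02,-0.03],"turn": 0},{"hand": 0.4,"delta_pos": [0,0,-0.04],"turn": 0},{"hand": 0.4,"delta_pos": [0,0,-0.04],"turn": 0},{"hand": 0.4,"delta_pos": [0,0,-0.015],"turn": 0},{"hand": 0.4,"delta_pos": [0,0,-0.005],"turn": 0},{"hand": 0.4,"delta_pos": [0,0,0],"turn": 0},{"hand": 0.4,"delta_pos": [0.001,0.0049,0],"turn": 0},{"hand": 0.4,"delta_pos": [0,0,0],"turn": 0}])

```text
time: 6.0
tool_pos: [0.5681, 0.1, 0.0418]
tool_rot: [2.421, 2.0, 0.001]
wrist_force: [-1.7, -0.5, 7.0]
width: 0.597
grasp_force: 3.4
```

Request:
jog_arm(moves=[{"hand": 0.4,"delta_pos": [0.001,0.0049,0],"turn": 0},{"hand": 0.4,"delta_pos": [0.001,0.0049,0],"turn": 0},{"hand": 0.4,"delta_pos": [0.001,0.0049,0],"turn": 0},{"hand": 0.4,"delta_pos": [0.0008,0.0039,0],"turn": 0},{"hand": 0.4,"delta_pos": [0.0006,0.0029,0],"turn": 0},{"hand": 0.4,"delta_pos": [0.0005,0.0025,0],"turn": 0},{"hand": 0.4,"delta_pos": [0.0004,0.002,0],"turn": 0},{"hand": 0.4,"delta_pos": [0,0,0],"turn": 0},{"hand": 0.4,"delta_pos": [0,0,0],"turn": 0}])

```text
time: 6.9
tool_pos: [0.5736, 0.1255, 0.0418]
tool_rot: [2.421, 1.999, 0.001]
wrist_force: [-0.8, -3.0, 6.2]
width: 0.603
grasp_force: 3.3
```

Request:
jog_arm(moves=[{"hand": 0.4,"delta_pos": [0.0002,0.001,0],"turn": 0},{"hand": 0.4,"delta_pos": [0,0.0005,0],"turn": 0},{"hand": 0.4,"delta_pos": [0,0,0],"turn": 0},{"hand": 0.4,"delta_pos": [0,0,0],"turn": 0}])

```text
time: 7.3
tool_pos: [0.5738, 0.1268, 0.0418]
tool_rot: [2.421, 1.998, 0.001]
wrist_force: [-0.7, -4.8, 5.2]
width: 0.6
grasp_force: 3.6
```

Request:
jog_arm(moves=[{"hand": 0.4,"delta_pos": [-0.001,-0.0049,0],"turn": 0},{"hand": 0.4,"delta_pos": [-0.001,-0.0049,0],"turn": 0},{"hand": 0.4,"delta_pos": [0,0,0.02],"turn": 0},{"hand": 0.4,"delta_pos": [0,0,0.04],"turn": 0},{"hand": 0.4,"delta_pos": [0,0.01,0.04],"turn": 0},{"hand": 0.4,"delta_pos": [0,0.02,0.03],"turn": 0},{"hand": 0.4,"delta_pos": [0,0,0],"turn": 0},{"hand": 0.4,"delta_pos": [0,0,0],"turn": 0},{"hand": 0.4,"delta_pos": [0,0,0],"turn": 0}])

```text
time: 8.2
tool_pos: [0.5702, 0.1476, 0.1691]
tool_rot: [-2.422, -2.0, 0.002]
wrist_force: [0.1, 0.4, -0.5]
width: 0.603
grasp_force: 0.0
```

```bash
python3 - <<'E'
from h import *
c=cam('wrist'); save(c,'w5.png'); s=ctrl.sense(); print(s['tool_pos'],s['wrist_force'])
for z,off in ((.045,0),(.051,.03)):
    p=np.array([[.5964,.2368,.045]]); p[0,:2]=np.array([.5904,.2449])-.00814*np.array([.1948,.9808])+off*np.array([.1948,.9808]); p[0,2]=z; print(proj(c,p))
E
```

```text
[0.57009974 0.14753442 0.16883073] [-0.10094249  0.99538307  0.02998921]
[[321.2289831   90.13443721]]
[[321.49913012  50.30889727]]
```

View pics/w5.png

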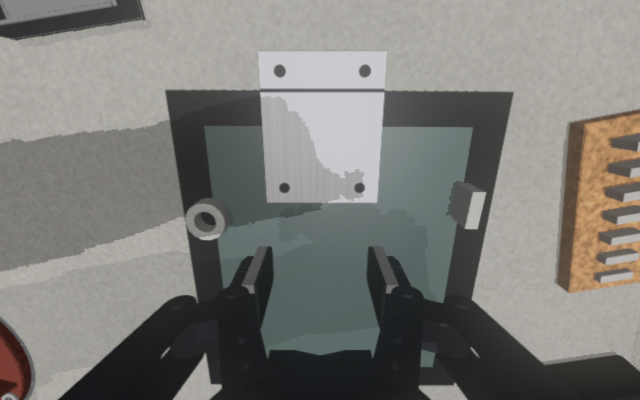

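The line is at row 90, over the edge (row 91), and the plate's end is at row 51. The ring and block have not moved. I'll measure once more and locate the button precisely.

```bash
python3 m.py '[92,51,90,203]'; python3 - <<'E'
from h import *
s=cam('side'); Q=plate(s)
s2=cam('scene'); Q2=plate(s2)
for q,c in ((Q,s),(Q2,s2)):
    b=(abs(q[...,0]-.5)<.09)&(abs(q[...,1]+.308)<.08)
    white=(c['pixels'].min(2)>150)
    for lo,hi in ((.0385,.07),(.043,.07)):
        m=b&(q[...,2]>lo)&(q[...,2]<hi)&white; p=q[m]
        if len(p): print(lo,m.sum(),p.mean(0).round(4),p.min(0).round(4),p.max(0).round(4),np.percentile(p[:,2],[50,90]).round(4))
E
```

```text
stage yaw -0.19688456 edge rms 0.00014466122737031992
end beyond edge mm 29.26 yaw rel 0.0032 [0.5979 0.265 ]
lineA beyond edge mm 1.43 yaw rel 0.0055 [0.5928 0.2377]
lineB beyond edge mm -1.82 yaw rel 0.0053 [0.5922 0.2345]
back beyond edge mm -100.18 yaw rel 0.0024 [0.5742 0.1378]
[0.57008155 0.14752224 0.16883321] [0.19561502 0.98068076]
0.0385 90 [ 0.4952 -0.3112  0.0511] [ 0.4788 -0.327   0.0417] [ 0.5159 -0.2883  0.0545] [0.0513 0.0533]
0.043 88 [ 0.4949 -0.3114  0.0514] [ 0.4788 -0.327   0.0447] [ 0.5159 -0.2937  0.0545] [0.0514 0.0533]
0.0385 92 [ 0.5012 -0.3101  0.0498] [ 0.4824 -0.3305  0.0397] [ 0.5194 -0.2927  0.0531] [0.0502 0.0519]
0.043 89 [ 0.5017 -0.3103  0.0501] [ 0.4832 -0.3266  0.0441] [ 0.5194 -0.294   0.0531] [0.0503 0.0519]
```

The overhang is 29.3 to 29.8 mm and the plate is square to within 0.005 rad. The button is at about (0.498, -0.311), with its top near z = 0.051. Next I'll shut the hand and go above it.

Request:
jog_arm(moves=[{"hand": 1,"delta_pos": [-0.006,-0.038,0],"turn": 0},{"hand": 1,"delta_pos": [-0.006,-0.038,0],"turn": 0},{"hand": 1,"delta_pos": [-0.006,-0.038,0],"turn": 0},{"hand": 1,"delta_pos": [-0.006,-0.038,0],"turn": 0},{"hand": 1,"delta_pos": [-0.006,-0.038,0],"turn": 0},{"hand": 1,"delta_pos": [-0.006,-0.038,0],"turn": 0},{"hand": 1,"delta_pos": [-0.006,-0.038,0],"turn": 0},{"hand": 1,"delta_pos": [-0.006,-0.038,0],"turn": 0},{"hand": 1,"delta_pos": [-0.006,-0.038,0],"turn": 0},{"hand": 1,"delta_pos": [-0.006,-0.038,0],"turn": 0}])

```text
time: 9.4
tool_pos: [0.51, -0.2336, 0.1699]
tool_rot: [-2.422, -2.0, 0.0]
wrist_force: [1.7, 0.2, -0.3]
width: -0.0
grasp_force: 0.0
```

Request:
jog_arm(moves=[{"hand": 1,"delta_pos": [-0.006,-0.038,0],"turn": 0},{"hand": 1,"delta_pos": [-0.006,-0.038,0],"turn": 0},{"hand": 1,"delta_pos": [0,0,-0.02],"turn": 0},{"hand": 1,"delta_pos": [0,0,0],"turn": 0},{"hand": 1,"delta_pos": [0,0,0],"turn": 0}])

```text
time: 9.9
tool_pos: [0.4984, -0.3073, 0.1498]
tool_rot: [-2.421, -2.0, 0.0]
wrist_force: [-0.2, -0.2, 0.6]
width: -0.001
grasp_force: 0.0
```

```bash
python3 - <<'E'
from h import *
c=cam('wrist'); save(c,'w6.png'); s=ctrl.sense(); print(s['tool_pos'],s['tool_rot'],s['width'],s['wrist_force'])
E
```

```text
[ 0.49883394 -0.30737792  0.15061786] [-2.42129739e+00 -2.00121545e+00 -1.39153801e-04] -0.0026488716702598586 [-0.33825366 -0.13925392  0.40073846]
```

View pics/w6.png

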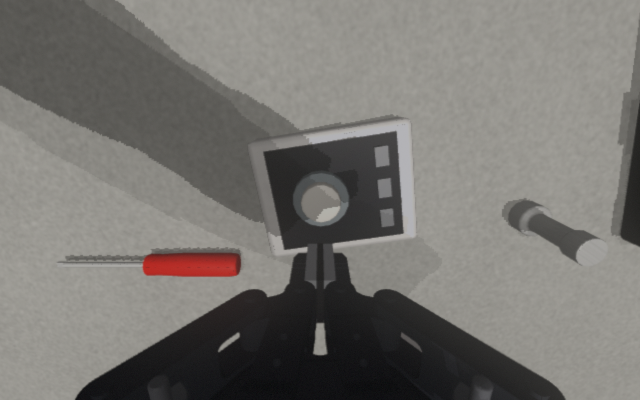

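The button cap is centred at (321,203) and the shut fingers are at column 320. The screwdriver and plug gauge are well away.

```bash
python3 - <<'E'
from h import *
c=cam('wrist'); P=plate(c)
print(ray(c,[(321,203),(297,203),(345,203)],.051).round(4), P[195:210,312:330].reshape(-1,3).mean(0), np.median(P[195:210,312:330,2]))
E
```

```text
[[ 0.4995 -0.3105  0.051 ]
 [ 0.4787 -0.3065  0.051 ]
 [ 0.5203 -0.3146  0.051 ]] [ 0.49933616 -0.30894606  0.05280028] 0.05280969717217812
```

Request:
jog_arm(moves=[{"hand": 1,"delta_pos": [0.001,-0.003,-0.04],"turn": 0},{"hand": 1,"delta_pos": [0,0,-0.04],"turn": 0},{"hand": 1,"delta_pos": [0,0,-0.014],"turn": 0},{"hand": 1,"delta_pos": [0,0,0],"turn": 0},{"hand": 1,"delta_pos": [0,0,-0.003],"turn": 0},{"hand": 1,"delta_pos": [0,0,-0.002],"turn": 0},{"hand": 1,"delta_pos": [0,0,-0.002],"turn": 0},{"hand": 1,"delta_pos": [0,0,0],"turn": 0}])

```text
time: 10.8
tool_pos: [0.5006, -0.3117, 0.0505]
tool_rot: [2.42, 1.999, 0.001]
wrist_force: [1.7, -0.8, 1.9]
width: 0.001
grasp_force: 1.1
```

Request:
jog_arm(moves=[{"hand": 1,"delta_pos": [0,0,-0.002],"turn": 0},{"hand": 1,"delta_pos": [0,0,-0.002],"turn": 0},{"hand": 1,"delta_pos": [0,0,0],"turn": 0}])

```text
time: 11.1
tool_pos: [0.5005, -0.3117, 0.0461]
tool_rot: [2.421, 1.999, 0.001]
wrist_force: [3.3, -1.8, 5.1]
width: 0.001
grasp_force: 2.4
```

Request:
jog_arm(moves=[{"hand": 1,"delta_pos": [0,0,-0.0015],"turn": 0},{"hand": 1,"delta_pos": [0,0,-0.001],"turn": 0},{"hand": 1,"delta_pos": [0,0,0],"turn": 0}])

```text
time: 11.4
tool_pos: [0.5007, -0.3118, 0.0458]
tool_rot: [2.42, 1.999, 0.0]
wrist_force: [-3.9, 4.3, 22.9]
width: 0.002
grasp_force: 11.3
```

The TCP stopped at z = 0.0458 and the force rose to 23 N, so the button is at its stop, fully down. Now I'll release and retreat.

Request:
jog_arm(moves=[{"hand": 1,"delta_pos": [0,0,0],"turn": 0},{"hand": 1,"delta_pos": [0,0,0.01],"turn": 0},{"hand": 1,"delta_pos": [0,0,0.03],"turn": 0},{"hand": 1,"delta_pos": [0,0,0.04],"turn": 0},{"hand": 1,"delta_pos": [0,0,0.04],"turn": 0},{"hand": 1,"delta_pos": [0,0,0.04],"turn": 0},{"hand": 1,"delta_pos": [0,0,0],"turn": 0},{"hand": 1,"delta_pos": [0,0,0],"turn": 0},{"hand": 1,"delta_pos": [0,0,0],"turn": 0},{"hand": 1,"delta_pos": [0,0,0],"turn": 0}])

```text
time: 12.4
tool_pos: [0.4992, -0.3104, 0.201]
tool_rot: [-2.42, -1.999, 0.0]
wrist_force: [-0.7, 0.3, -0.3]
width: 0.003
grasp_force: 0.0
```

```bash
python3 - <<'E'
from h import *
c=cam('wrist'); P=plate(c); s=ctrl.sense(); print(s['tool_pos'],s['wrist_force'])
u,v=proj(c,[.4995,-.3105,.051])[0].astype(int); print('button z',np.median(P[v-5:v+6,u-6:u+7,2]))
s=cam('scene');save(s,'s9.png')
print(workorder.job_done())
E
```

```text
[ 0.49926141 -0.31043529  0.20122319] [ 0.24900964 -0.47329616 -0.41545423]
button z 0.052741706859430866
the job is handed in; nothing more can be done
None
```

I handed the job in: the plate's marked end overhangs the left edge by 29.3–29.8 mm (measured before the press), square within 0.006 rad; the button was pressed to its stop and came back up, and the arm is clear of everything, but no verdict was returned.

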